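Mark the loose yoke bar in the free nest

TASK

The sloping marking stand has two nests, and one of them already holds a finished yoke bar. Lay the loose yoke bar flat in the empty nest and let go, then press the spring plunger above that same nest all the way down to its stop and let it come back up. Leave the finished bar and its plunger alone and do not disturb the small things around.

Things in the scene. Friction and masses are not known exactly. Their poses are not given: they have to be found in the camera images.
- bar_centre (a point): centre of the loose yoke bar, a grey laminated steel bar 20 x 64 x 20 mm (its own y is the long axis), about 0.2 kg, lying flat on the cart in front of the stand; origin 10 mm above its underside. Either end may go up-slope.
- bar_done_centre (a point): centre of the finished yoke bar, same shape as the loose one (y is the long axis), lying in one of the two nests, left or right; it must stay there.
- nest_left: left nest (seen by the robot); origin: middle of its floor on the sloping face; x up the slope, y left, z square off the face, leaning 30 degrees toward the robot. A black frame 8 mm high, clear inside 72 mm along x and 26 mm along y, for a 64 mm bar lying along x; long sides open over the middle 44 mm for fingers. The nests are 90 mm apart.
- nest_right: right nest (seen by the robot); origin: middle of its floor on the sloping face; x up the slope, y left, z square off the face, leaning 30 degrees toward the robot. A black frame 8 mm high, clear inside 72 mm along x and 26 mm along y, for a 64 mm bar lying along x; long sides open over the middle 44 mm for fingers. The nests are 90 mm apart.
- plunger_left_head (a point): middle of the top face of the left nest's spring plunger (moves with it): round dark steel head 24 mm across, 6 mm thick, on a 10 mm stem, 58 mm up-slope of the nest's centre; when up, its top is 20 mm off the sloping face. Pressed square to the slope (along the nest's -z) it goes down 8 mm to a hard stop; spring 1.5 N at first, 5.5 N at the stop.
- plunger_right_head (a point): middle of the top face of the right nest's spring plunger (moves with it): round dark steel head 24 mm across, 6 mm thick, on a 10 mm stem, 58 mm up-slope of the nest's centre; when up, its top is 20 mm off the sloping face. Pressed square to the slope (along the nest's -z) it goes down 8 mm to a hard stop; spring 1.5 N at first, 5.5 N at the stop.
- stand: the marking stand, fixed on the cart; origin: middle of its underside, x away from the robot side. Base 124 x 156 mm; face sloping 30 degrees, rising away from the robot, 18 mm high in front, 85 mm behind. A steel guard plate, 150 mm wide, square to the face, stands 20 mm up-slope of both plunger axes and 36 mm higher than the heads: a vertical tool hits it, so press square to the slope.
- plunger_left (a joint): travel of the left plunger in m: 0 up, 0.008 down at its stop; springs back up when let go
- plunger_right (a joint): travel of the right plunger in m: 0 up, 0.008 down at its stop; springs back up when let go
- slotted_mass_0_centre (a point): bystander: centre of a slotted brass disc 30 mm across and 19 mm high, on the cart to the right
- slotted_mass_1_centre (a point): bystander: centre of a slotted brass disc 26 mm across and 13 mm high, on the cart to the left
- safety_plug_0_centre (a point): bystander: centre of a black two-pin jumper plug 34 x 34 x 12 mm, lying on the cart at the front right
Not all that is in view belongs to the job. What is shaped like the part that bears bar_centre but red is not meant.

How it is judged:
On the way, in this order (a step that is already met when the one before it is completed fails the run):
1. the loose bar lies flat in the empty nest, let go (((distance between bar_done_centre and nest_right below 0.04 m and x of bar_centre in the frame of nest_left between -0.008 and 0.008 m and y of bar_centre in the frame of nest_left between -0.006 and 0.006 m and z of bar_centre in the frame of nest_left between 0.006 and 0.0135 m and angle between the y axis of bar_centre and the x axis of nest_left, either way round below 0.15 rad and contact force between the fingers and bar below 0.1 N and value of joint plunger_left below 0.004 m) or (distance between bar_done_centre and nest_left below 0.04 m and x of bar_centre in the frame of nest_right between -0.008 and 0.008 m and y of bar_centre in the frame of nest_right between -0.006 and 0.006 m and z of bar_centre in the frame of nest_right between 0.006 and 0.0135 m and angle between the y axis of bar_centre and the x axis of nest_right, either way round below 0.15 rad and contact force between the fingers and bar below 0.1 N and value of joint plunger_right below 0.004 m))), for 0.2 s.
2. with the bar lying there, the plunger of the same nest is pressed down to its stop (((distance between bar_done_centre and nest_right below 0.04 m and x of bar_centre in the frame of nest_left between -0.008 and 0.008 m and y of bar_centre in the frame of nest_left between -0.006 and 0.006 m and z of bar_centre in the frame of nest_left between 0.006 and 0.0135 m and angle between the y axis of bar_centre and the x axis of nest_left, either way round below 0.15 rad and value of joint plunger_left above 0.0073 m) or (distance between bar_done_centre and nest_left below 0.04 m and x of bar_centre in the frame of nest_right between -0.008 and 0.008 m and y of bar_centre in the frame of nest_right between -0.006 and 0.006 m and z of bar_centre in the frame of nest_right between 0.006 and 0.0135 m and angle between the y axis of bar_centre and the x axis of nest_right, either way round below 0.15 rad and value of joint plunger_right above 0.0073 m))), for 0.1 s.
At the end, for the whole second after the job is handed in: The loose bar rests in the nest that was empty and the finished bar in its own, each within 8 mm along and 6 mm across of the nest's middle, 6 to 13.5 mm off its floor and along it to 0.15 rad; both plungers are up again (under 2 mm down) (((distance between bar_done_centre and nest_right below 0.04 m and x of bar_centre in the frame of nest_left between -0.008 and 0.008 m and y of bar_centre in the frame of nest_left between -0.006 and 0.006 m and z of bar_centre in the frame of nest_left between 0.006 and 0.0135 m and angle between the y axis of bar_centre and the x axis of nest_left, either way round below 0.15 rad and x of bar_done_centre in the frame of nest_right between -0.008 and 0.008 m and y of bar_done_centre in the frame of nest_right between -0.006 and 0.006 m and z of bar_done_centre in the frame of nest_right between 0.006 and 0.0135 m and angle between the y axis of bar_done_centre and the x axis of nest_right, either way round below 0.15 rad) or (distance between bar_done_centre and nest_left below 0.04 m and x of bar_centre in the frame of nest_right between -0.008 and 0.008 m and y of bar_centre in the frame of nest_right between -0.006 and 0.006 m and z of bar_centre in the frame of nest_right between 0.006 and 0.0135 m and angle between the y axis of bar_centre and the x axis of nest_right, either way round below 0.15 rad and x of bar_done_centre in the frame of nest_left between -0.008 and 0.008 m and y of bar_done_centre in the frame of nest_left between -0.006 and 0.006 m and z of bar_done_centre in the frame of nest_left between 0.006 and 0.0135 m and angle between the y axis of bar_done_centre and the x axis of nest_left, either way round below 0.15 rad)) and value of joint each of plunger_left, plunger_right below 0.002 m and linear speed of bar below 0.02 m/s); the robot touches nothing.
It fails at once if the finished bar is moved more than 10 mm (distance of bar_done_centre from where it was at the start of the episode above 0.01 m).
It fails at once if the plunger of the finished bar's nest is pressed more than 4 mm ((distance between bar_done_centre and nest_left below 0.04 m and value of joint plunger_left above 0.004 m) or (distance between bar_done_centre and nest_right below 0.04 m and value of joint plunger_right above 0.004 m)).
It fails at once if one of the small things nearby (brass discs, jumper plug) is moved more than 40 mm (distance of any of slotted_mass_0_centre, slotted_mass_1_centre, safety_plug_0_centre from where it was at the start of the episode above 0.04 m).
It also fails if it takes over 48 s, if anything falls off the work surface, if the arm or the gripper's body presses on something with over 40 N, if the wrist force passes 120 N, or if a joint passes its speed limit or range.

ROBOT

A 7-joint arm with a two-finger parallel gripper is mounted at the origin on a cart in front of the work surface, level with it; the furniture and walls round the work are solid. World frame = base frame: x ahead of the robot, y to its left, z up, the work surface at z = 0. Lengths are in m, angles in rad, forces in N, time in s.
With the tool pointing down it reaches from about 0.35 to 0.9 m from the base axis. Payload 8.1 kg.
Tool frame: the origin (TCP) lies midway between the tips of the shut fingers; the grasp point (between the pads) lies arm.tcp_to_grasp behind it (arm.tcp_to_grasp is the distance from the TCP to the grasp point, in m); z points along the fingers, y is the line along which they close (so a half turn about z gives the same grasp; the last joint's range is limited). The gripper opens to 92 mm and grips with 3 to 60 N. Pads are 19 mm wide; open, the fingers measure 130 mm over their backs; the gripper's body (75 mm by 190 mm) begins 47 mm behind the grasp point.
Start: joints at [-1.24, 0.434, 0.025, 1.573, -0.012, 1.134, -0.075], TCP at [0.263, 0.567, 0.227] pointing down, gripper open.
Joint ranges: [-2.62, 2.62], [-0.44, 2.09], [-1.27, 1.32], [0.08, 2.57], [-1.32, 4.46], [0.12, 2], [-2.74, 2.74]. Speed limits (rad/s): [2.22, 2.22, 3.01, 3.01, 3.14, 3.14, 3.14].

INTERFACE

Orientations are given as a rotation vector (axis times angle).
In Python, from cell import observe, get_image, arm gives the robot as it stands. The module is installed in compiled form; this text tells all that it offers.
- The arm moves only by the tool drive_tool, never from a script. Its argument "steps" is a list of rows, each a list of 5 numbers: the closure, from 0 (fully open) to 1 (shut), then the shift along the world's x, y, z in mm, then the turn about the world's z in rad. In form: [[hand, x, y, z, roll], ...]. A call has 1 to 20 rows; each row shifts and turns the commanded pose from where the row before left it; what a row does not reach is not made up. A row lasts 1/12 s, in which the tool goes at most 41.7 mm and 7.16 degrees, less where a joint would pass 70% of its speed; a pose out of reach is approached as far as the arm can. A call with a gripper value outside its range is refused whole. The fingers move at their own pace and stop on an object; "grip_force" is the grip in N (left out, the last holds). Time passes only in rows, so rows that do not move let the fingers close. It gives the time, the measured TCP pose, the force, the opening and the grip force at its end, in the units of the state.
- observe(): the state, without advancing time (a new reading comes with each control period).
- get_image(name): name is "scene" or "top" or "wrist"; returns a dict with "image" (480x640x3 uint8, red, green, blue), "vfov" (degrees; the focal length in pixels is half the picture's height over the tangent of half this angle, whatever the lens; pixels are square), "cx", "cy" (the principal point, pixels), "k1" (the pictures are not rectified: a ray, as slopes to the right and down, at radius r is drawn at 1 + k1 r^2 times it, then the intrinsics apply), "xyz" and "attitude" of the camera in the world. Camera axes: x right, y down, z forward; pixel columns grow to the right and rows downward; lengths in m; the calibration is good to about 2 mm. A picture is of the moment at which its call begins. There is no depth.
- arm.sign_off(): hands the job in; it is judged then, once.
The state is a dict: "clock": time; "joints": joint angles; "dq": joint speeds; "joint_efforts": joint torques, N m; "position": TCP position; "ee_rot": TCP orientation; "force": force on the tool from outside, world axes, zero at the start; "ft_torque": the same for the moment, N m; "width": opening from 0.0 (shut) to 1.0 (fully open); "gripper_force": force on a finger pad.
Only numpy, scipy, OpenCV 4.12 (cv2) and the standard library are available. Lean on these libraries where they do the work, as an engineer would, in place of code of your own. Each camera call takes 0.05 s, during which the arm holds its last target. There are 200 camera calls.

## Working session

There is one attempt and no reset: what is moved stays moved. The work goes in short steps, Python scripts to look and compute and a tool call to move; the robot and the scene stay as the last step left them, time stands still between calls to the robot, and variables do not carry over. Pictures are saved under pics/ and viewed, at most 10 in all, crops included, and the job is handed in when it is done.

Besides the shell and the picture viewer there is one more tool, called after ">>>" as name([rows], argument=value, ...), one row to a line, values as JSON. drive_tool: Moves the arm, as the interface text tells. Its arguments: {"type":"object","properties":{"steps":{"type":"array"},"grip_force":{"type":"number"}},"required":["steps"]}

```bash
mkdir -p pics; cat > h.py <<'E'
import numpy as np, cv2
from scipy.spatial.transform import Rotation as R
from cell import observe, get_image, arm
def att(a):
    a=np.array(a,float)
    return a if a.shape==(3,3) else (R.from_rotvec(a).as_matrix() if a.size==3 else R.from_quat(a).as_matrix())
def rays(c,uv):
    f=240/np.tan(np.radians(c["vfov"])/2); uv=np.atleast_2d(np.array(uv,float))
    K=np.array([[f,0,c["cx"]],[0,f,c["cy"]],[0,0,1.]])
    p=cv2.undistortPoints(uv[:,None],K,np.array([c["k1"],0,0,0.]),None,None,None,(3,50,1e-9))[:,0] if hasattr(cv2,'x') else cv2.undistortPoints(uv[:,None],K,np.array([c["k1"],0,0,0.]))[:,0]
    d=np.c_[p,np.ones(len(p))]@att(c["attitude"]).T
    return np.array(c["xyz"]),d
def on_z(c,uv,z):
    o,d=rays(c,uv); return o+d*((z-o[2])/d[:,2])[:,None]
def proj(c,P):
    f=240/np.tan(np.radians(c["vfov"])/2)
    q=(np.atleast_2d(P)-np.array(c["xyz"]))@att(c["attitude"]); s=q[:,:2]/q[:,2:]
    s=s*(1+c["k1"]*(s**2).sum(1,keepdims=True)); return s*f+[c["cx"],c["cy"]]
E
python3 - <<'E'
from h import *
o=observe(); print(o, arm.tcp_to_grasp,[a for a in dir(arm) if a[0]!='_'])
import pickle
cs={}
for n in("scene","top","wrist"):
    c=get_image(n); cs[n]=c; cv2.imwrite(f"pics/{n}0.png",c["image"][:,:,::-1]); print(n,{k:v for k,v in c.items() if k!="image"})
pickle.dump(cs,open("c0.pkl","wb"))
E
```

```text
{'clock': 0.0, 'joints': array([-1.23963664,  0.43521176,  0.02497933,  1.57407445, -0.0115939 ,
        1.13404117, -0.07511576]), 'dq': array([ 2.30233543e-04, -4.74387536e-05,  1.47557543e-03, -8.48672190e-05,
       -1.15420130e-03, -1.77155017e-03,  9.28241208e-04]), 'joint_efforts': array([-1.74560125e-05, -6.67862248e+01,  9.84418429e-01, -3.14453137e+01,
       -6.05593901e-02,  4.30156023e-02,  1.57357817e-04]), 'position': array([0.26251911, 0.56662569, 0.2259608 ]), 'ee_rot': array([-6.76113452e-01, -3.06777786e+00,  2.47877468e-03]), 'force': array([-0.03130555, -0.51469687, -0.61600876]), 'ft_torque': array([-0.00553054,  0.01900981,  0.00792399]), 'gripper_force': 0.0, 'width': 0.9978938120149969} 0.0188 ['PlanningError', 'sign_off', 'tcp_to_grasp']
scene {'vfov': 57.30339031621236, 'cx': 322.1389424804974, 'cy': 248.87761658326423, 'k1': -0.10282757100224015, 'xyz': array([ 0.02054745, -0.26627942,  0.64544092]), 'attitude': array([-2.10840773,  1.00460529, -0.44592114])}
top {'vfov': 43.52332161390642, 'cx': 329.4075412099347, 'cy': 238.36993739881657, 'k1': -0.024028803231769622, 'xyz': array([0.34807717, 0.13904106, 0.99148909]), 'attitude': array([-2.14048322,  2.08409549, -0.21041278])}
wrist {'vfov': 62.51671194456797, 'cx': 318.97139286487055, 'cy': 234.5581036128966, 'k1': -0.07905679128759482, 'xyz': array([0.19623378, 0.59846892, 0.3826614 ]), 'attitude': array([2.44573889, 1.56054606, 0.21393774])}
```

View pics/scene0.png

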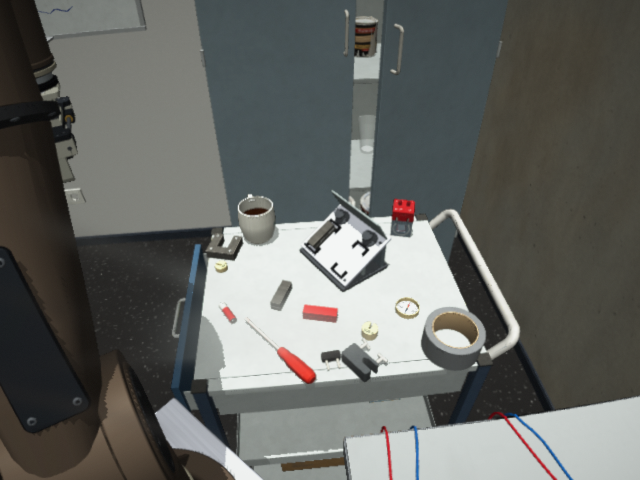

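View pics/top0.png

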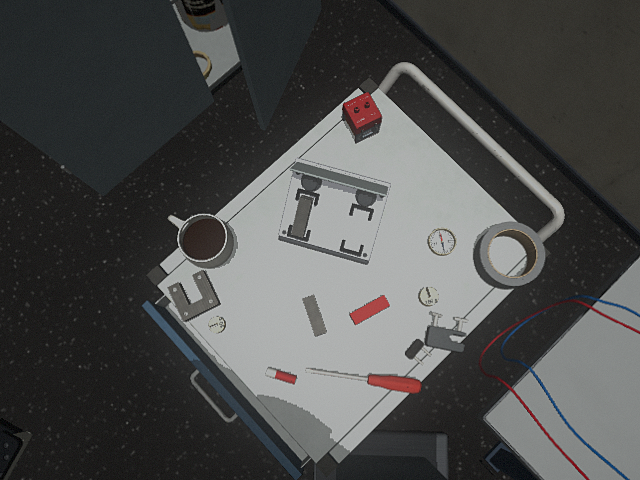

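The finished bar is in the left nest (top view ≈ (301,215)) and the right nest is empty (≈ (358,229)). The loose grey bar is at about (314,315) and the red decoy at (369,310). I'll measure next and zoom in on the stand.

```bash
python3 - <<'E'
from h import *
import pickle
cs=pickle.load(open("c0.pkl","rb"))
t,s=cs["top"],cs["scene"]
P=on_z(t,[[314,315]],0.02); print("bar guess",P, "scene px",proj(s,P), "reproj", proj(t,P))
def bar(c,box,z):
    x0,y0,x1,y1=box; im=c["image"][y0:y1,x0:x1].astype(int)
    m=((im.max(2)<150)&(im.max(2)-im.min(2)<30)).astype(np.uint8)
    n,l,st,ce=cv2.connectedComponentsWithStats(m); i=1+st[1:,4].argmax()
    pts=np.argwhere(l==i)[:,::-1]+[x0,y0]; w=on_z(c,pts,z)[:,:2]
    (cx,cy),(a,b),an=cv2.minAreaRect((w*1000).astype(np.float32))
    bx=cv2.boxPoints(((cx,cy),(a,b),an)); e=bx[1]-bx[0]; g=bx[2]-bx[1]; e=e if np.hypot(*e)>np.hypot(*g) else g
    return cx,cy,a,b,np.degrees(np.arctan2(e[1],e[0]))%180,st[i,4],im[m>0].mean(0)
print("top",bar(t,(295,285,340,345),0.02)); print("scene z.01",bar(s,(262,272,300,315),0.012))
a=cv2.resize(t["image"][145:275,265:405],None,fx=4,fy=4,interpolation=cv2.INTER_CUBIC)
cv2.imwrite("pics/topc.png",a[:,:,::-1])
b=cv2.resize(s["image"][185:295,290:400],None,fx=5,fy=5,interpolation=cv2.INTER_CUBIC)
cv2.imwrite("pics/scenec.png",b[:,:,::-1])
E
```

```text
bar guess [[0.421603   0.16758652 0.02      ]] scene px [[281.47804988 291.19976531]] reproj [[314. 315.]]
top (421.46209716796875, 167.0760040283203, 65.67744445800781, 21.714595794677734, np.float32(20.959412), np.int32(542), array([108.35239852, 107.22878229, 102.91881919]))
scene z.01 (419.745361328125, 167.5446319580078, 76.18409729003906, 24.699615478515625, np.float32(21.857065), np.int32(344), array([123.83430233, 124.27034884, 117.37790698]))
```

View pics/topc.png

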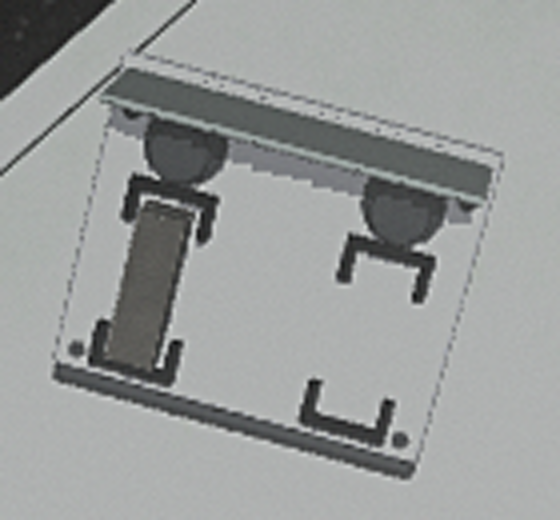

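View pics/scenec.png

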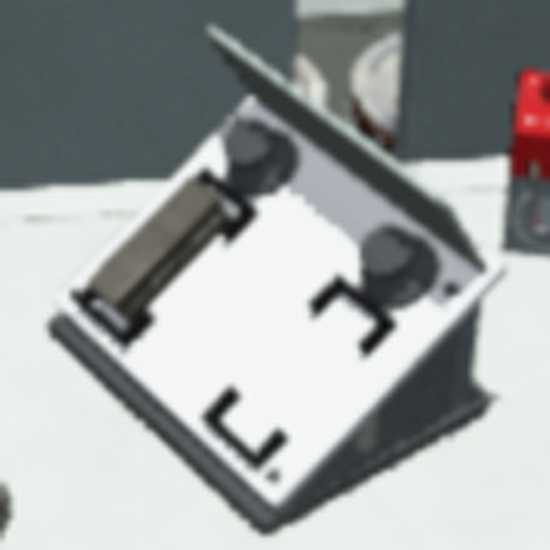

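Both crops agree. The right nest's upper C is at top crop (390,260) / scene crop (355,315). Its lower C is at (345,415) / (245,430), and the guard overhangs the rear of the plunger heads. I'll triangulate the four C pieces next.

```bash
python3 - <<'E'
from h import *
import pickle
cs=pickle.load(open("c0.pkl","rb"))
def comps(c,box,th):
    x0,y0,x1,y1=box; k=4
    im=cv2.resize(c["image"][y0:y1,x0:x1],None,fx=k,fy=k,interpolation=cv2.INTER_LINEAR).max(2)
    n,l,st,ce=cv2.connectedComponentsWithStats((im<th).astype(np.uint8))
    return [(np.round((ce[i]+.5)/k-.5+[x0,y0],2).tolist(),int(st[i,4]),(st[i,2:4]/k).tolist()) for i in range(1,n) if st[i,4]>150]
for th in(50,60,72): print(th,"top",comps(cs["top"],(275,175,385,260),th)); print("  scene",comps(cs["scene"],(298,205,375,283),th))
def tri(a,b):
    o1,d1=rays(cs["top"],a);o2,d2=rays(cs["scene"],b);d1=d1[0]/np.linalg.norm(d1);d2=d2[0]/np.linalg.norm(d2)
    s=np.linalg.lstsq(np.c_[d1,-d2],o2-o1,rcond=None)[0];p,q=o1+s[0]*d1,o2+s[1]*d2
    return (p+q)/2*1000,np.linalg.norm(p-q)*1000
T=lambda x,y:[265+(x+.5)/4-.5,145+(y+.5)/4-.5]
S=lambda x,y:[290+(x+.5)/5-.5,185+(y+.5)/5-.5]
for n,a,b in [("Rup outL",(350,238),(335,282)),("Rup outR",(436,262),(392,325)),("Rlo outL",(302,417),(208,415)),("Rlo outR",(382,443),(262,467)),
 ("front L",(55,365),(55,318)),("front R",(413,467),(272,510))]: print(n,*tri(T(*a),S(*b)))
E
```

```text
50 top [([299.26, 191.04], 186, [8.0, 6.0])]
  scene [([336.68, 225.91], 435, [6.75, 10.75]), ([365.01, 245.36], 571, [11.0, 15.5]), ([316.63, 249.27], 257, [5.5, 6.75])]
60 top [([305.02, 176.06], 231, [8.5, 3.75]), ([307.18, 194.34], 1526, [22.75, 16.25]), ([354.78, 207.61], 626, [13.25, 10.75]), ([369.32, 212.26], 464, [9.75, 11.75]), ([298.02, 233.9], 983, [22.75, 15.5]), ([349.81, 248.76], 915, [22.5, 15.25])]
  scene [([359.84, 215.88], 1647, [31.5, 24.0]), ([339.35, 221.09], 1445, [17.75, 20.0]), ([320.5, 241.31], 1186, [20.5, 27.25]), ([366.0, 242.57], 1538, [21.75, 21.75]), ([370.57, 267.05], 1246, [8.75, 15.25]), ([333.57, 266.47], 166, [5.0, 7.0]), ([357.82, 278.53], 462, [9.5, 8.25])]
72 top [([311.13, 179.15], 1539, [20.25, 11.75]), ([308.02, 193.76], 2133, [23.25, 19.75]), ([365.86, 193.44], 1157, [20.0, 9.75]), ([361.47, 209.35], 1748, [24.0, 16.5]), ([305.63, 224.9], 196, [4.0, 15.75]), ([297.83, 234.27], 1465, [23.0, 15.75]), ([350.35, 249.45], 1518, [22.75, 15.75])]
  scene [([359.76, 215.87], 2198, [32.25, 24.5]), ([362.67, 209.8], 151, [4.25, 5.5]), ([329.81, 230.74], 4212, [43.25, 43.5]), ([368.17, 213.16], 151, [3.75, 3.5]), ([366.32, 241.96], 2068, [22.0, 24.0]), ([365.77, 272.27], 3170, [23.5, 24.75]), ([333.59, 266.85], 237, [5.5, 8.5]), ([342.15, 274.47], 220, [10.25, 5.75])]
Rup outL [594.33184708 112.58960131  63.49168867] 4.001367696270723
Rup outR [585.03554441  78.21144219  65.44148282] 3.6048795940047054
Rlo outL [529.13400376 128.62613216  26.85087674] 1.2653607546516386
Rlo outR [520.16646729  95.17009923  24.87567056] 0.32852098273173
front L [552.24129468 232.41203438   6.29936192] 1.654549904757519
front R [511.54057605  82.40302377  15.82318565] 1.2188568569743825
```

Measured:
- **Loose bar:** centre about (421, 167) mm, long axis at 21°.
- **Stand:** yaw about -15°. The right-nest frame comes out 77 × 35 mm over its outside, sloping 29.9°, which fits the sizes given.
- **Right nest floor centre:** about (561, 103, 38).

Moving above the bar with the fingers half closed, to stay clear of the red bar.

>>> drive_tool([
  [0.42,13.2,-33.3,-8,0.067],
  [0.42,13.2,-33.3,-8,0.067],
  [0.42,13.2,-33.3,-8,0.067],
  [0.42,13.2,-33.3,-8,0.067],
  [0.42,13.2,-33.3,-8,0.067],
  [0.42,13.2,-33.3,-8,0.067],
  [0.42,13.2,-33.3,-8,0.067],
  [0.42,13.2,-33.3,-8,0.067],
  [0.42,13.2,-33.3,-8,0.067],
  [0.42,13.2,-33.3,-8,0.067],
  [0.42,13.2,-33.3,-8,0.067],
  [0.42,13.2,-33.3,-8,0.067],
  [0.42,0,0,0,0],
  [0.42,0,0,0,0],
  [0.42,0,0,0,0],
], grip_force=20)

```text
clock: 1.4
position: [0.4211, 0.1678, 0.1308]
ee_rot: [0.576, -3.088, -0.001]
force: [0.1, 0.1, 0.0]
width: 0.58
gripper_force: 0.0
```

```bash
python3 - <<'E'
from h import *
o=observe(); print(o["position"],o["ee_rot"],R.from_rotvec(o["ee_rot"]).as_matrix()[:,1:],o["width"],o["force"])
c=get_image("wrist"); cv2.imwrite("pics/w1.png",c["image"][:,:,::-1])
print(proj(c,[.421,.167,.02]),proj(c,[.561,.103,.038]))
im=c["image"].astype(int); m=((im.max(2)<150)&(im.max(2)-im.min(2)<30)).astype(np.uint8)
n,l,st,ce=cv2.connectedComponentsWithStats(m)
for i in range(1,n):
    if 1500<st[i,4]<60000:
        w=on_z(c,np.argwhere(l==i)[:,::-1],0.02)[:,:2]*1000; r=cv2.minAreaRect(w.astype(np.float32)); print(st[i],ce[i],r)
E
```

```text
[0.42106797 0.16779597 0.13075549] [ 5.75858683e-01 -3.08825232e+00 -6.51458116e-04] [[-3.60403673e-01 -1.83728415e-04]
 [ 9.32796339e-01  3.87634962e-04]
 [ 4.27800908e-04 -9.99999908e-01]] 0.5799301724599836 [0.06571173 0.11065961 0.00559013]
[[316.92961586 230.67453333]] [[169.85903463 376.12171988]]
[    0     0   154   148 10421] [60.67642261 62.02082334] ((379.51409912109375, -20.92182159423828), (94.6956558227539, 108.87266540527344), 16.840282440185547)
[ 306  184   31   92 2747] [320.90935566 229.24535857] ((420.18634033203125, 169.68853759765625), (66.315185546875, 21.133501052856445), 21.714527130126953)
```

View pics/w1.png

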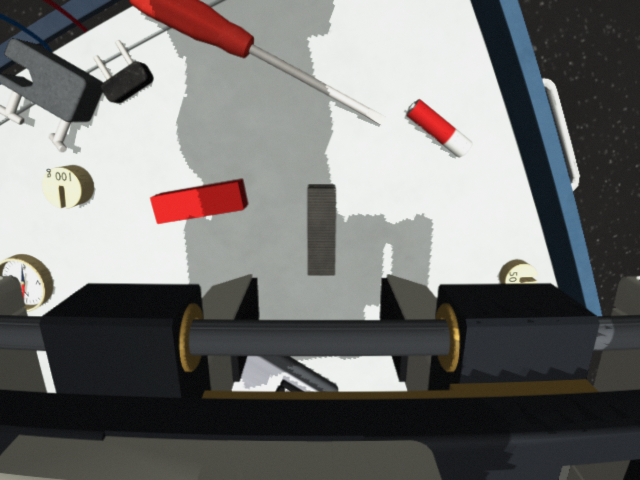

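The wrist view shows the bar between the fingers at (321,229), lined up, with the red bar clear at (200,200). The wrist estimate of (420, 169.7, 21.7°) agrees with the earlier one. Descending and gripping slightly on the down-slope side.

>>> drive_tool([
  [0.42,-3,-0.6,-30,0],
  [0.42,0,0,-30,0],
  [0.42,0,0,-30,0],
  [0.42,0,0,-20,0],
  [0.42,0,0,-14,0],
  [0.42,0,0,0,0],
  [0.42,0,0,0,0],
  [1,0,0,0,0],
  [1,0,0,0,0],
  [1,0,0,0,0],
  [1,0,0,0,0],
  [1,0,0,0,0],
  [1,0,0,0,0],
  [1,0,0,0,0],
  [1,0,0,0,0],
], grip_force=20)

```text
clock: 2.7
position: [0.4183, 0.1671, 0.0071]
ee_rot: [-0.578, 3.087, 0.001]
force: [-0.8, 0.1, 5.9]
width: 0.217
gripper_force: 20.0
```

>>> drive_tool([
  [1,0,0,20,0],
  [1,0,0,40,0],
  [1,0,0,40,0],
  [1,22.4,-10.4,0,-0.105],
  [1,22.4,-10.4,0,-0.105],
  [1,22.4,-10.4,0,-0.105],
  [1,22.4,-10.4,0,-0.105],
  [1,22.4,-10.4,0,-0.105],
  [1,22.4,-10.4,0,-0.105],
  [1,0,0,0,0],
  [1,0,0,0,0],
  [1,0,0,0,0],
], grip_force=20)

```text
clock: 3.7
position: [0.5515, 0.1047, 0.1062]
ee_rot: [-0.405, -3.114, 0.001]
force: [0.2, 1.2, -2.0]
width: 0.213
gripper_force: 20.0
```

```bash
python3 - <<'E'
from h import *
o=observe(); print(o["position"],R.from_rotvec(o["ee_rot"]).as_matrix()[:,1],o["width"],o["force"])
c=get_image("top"); s=get_image("scene")
a=cv2.resize(c["image"][145:275,265:405],None,fx=3,fy=3); b=cv2.resize(s["image"][165:295,275:415],None,fx=3,fy=3)
w=get_image("wrist")["image"]; w=cv2.resize(w,(520,390))
cv2.imwrite("pics/m1.png",np.hstack([b,cv2.resize(w,(380,390))])[:,:,::-1])
E
```

```text
[0.55148098 0.10465218 0.10619236] [ 2.55571459e-01  9.66790007e-01 -5.58158111e-04] 0.2134281021571579 [ 0.15909158  1.19511996 -2.0104258 ]
```

View pics/m1.png

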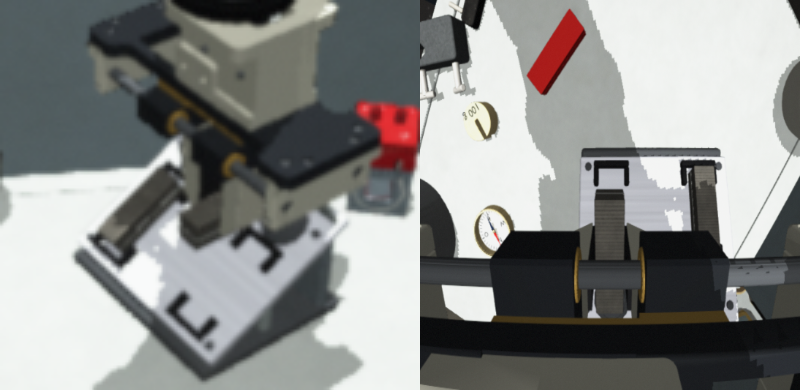

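The bar is held level over the right nest, aligned with it; in the wrist picture the bar is at (610,255) and the nest's lower frame at (612,172). Next I go down to near contact. Then I lower slowly with a light grip, so the slope turns the bar between the pads.

>>> drive_tool([
  [1,0,0,-15,0],
  [1,0,0,-15,0],
  [1,0,0,-10,0],
  [1,0,0,0,0],
  [1,0,0,0,0],
  [1,0,0,0,0],
], grip_force=20)

```text
clock: 4.35
position: [0.5528, 0.1045, 0.0672]
ee_rot: [0.407, 3.115, 0.0]
force: [0.8, -0.3, -0.9]
width: 0.213
gripper_force: 20.0
```

>>> drive_tool([
  [1,0,0,0,0],
  [1,0,0,-2,0],
  [1,0,0,-2,0],
  [1,0,0,-2,0],
  [1,0,0,-2,0],
  [1,0,0,0,0],
  [1,0,0,0,0],
], grip_force=6)

```text
clock: 4.93
position: [0.5523, 0.1044, 0.0585]
ee_rot: [-0.407, -3.114, 0.0]
force: [-0.5, 0.2, -1.9]
width: 0.216
gripper_force: 6.0
```

>>> drive_tool([
  [1,0,0,-2,0],
  [1,0,0,-2,0],
  [1,0,0,-1,0],
  [1,0,0,0,0],
  [1,0,0,0,0],
], grip_force=6)

```text
clock: 5.35
position: [0.5524, 0.1045, 0.0536]
ee_rot: [-0.407, -3.115, 0.0]
force: [-0.1, -0.5, -1.4]
width: 0.219
gripper_force: 6.0
```

```bash
python3 - <<'E'
from h import *
o=observe(); print(o["position"],o["force"],o["ft_torque"])
w=get_image("wrist")["image"]; s=get_image("scene")["image"]
cv2.imwrite("pics/m2.png",np.hstack([w[150:450,180:480],cv2.resize(s[215:290,290:390],(400,300),interpolation=cv2.INTER_CUBIC)])[:,:,::-1])
E
```

```text
[0.55236776 0.10451303 0.0535729 ] [-0.13536044 -0.53187444 -1.40862112] [ 0.04565587  0.00470245 -0.08412472]
```

View pics/m2.png

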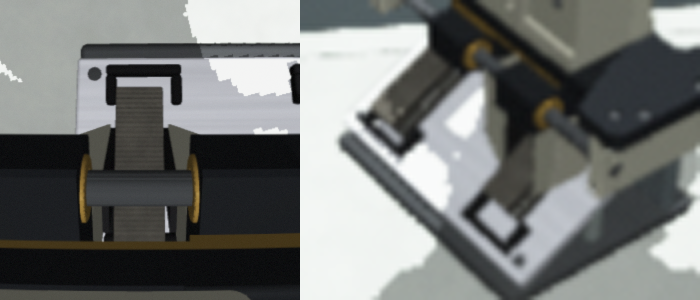

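The bar has turned in the pads and now follows the slope: its lower end, at (505,195) in the scene half, is close above the lower frame. It is centred across the nest, so I keep lowering.

>>> drive_tool([
  [1,0,0,-2,0],
  [1,0,0,-2,0],
  [1,0,0,-2,0],
  [1,0,0,0,0],
  [1,0,0,0,0],
], grip_force=5)

```text
clock: 5.87
position: [0.553, 0.1045, 0.0479]
ee_rot: [0.407, 3.114, 0.0]
force: [-0.6, -0.3, 1.1]
width: 0.221
gripper_force: 5.0
```

>>> drive_tool([
  [1,0,0,-1,0],
  [1,0,0,-1,0],
  [1,0,0,-1,0],
  [1,0,0,0,0],
  [1,0,0,0,0],
], grip_force=5)

```text
clock: 6.28
position: [0.5532, 0.1044, 0.0452]
ee_rot: [0.407, 3.114, 0.001]
force: [-0.1, -0.5, 5.5]
width: 0.219
gripper_force: 5.0
```

>>> drive_tool([
  [0.7,0,0,0,0],
  [0.65,0,0,0,0],
  [0.6,0,0,0,0],
  [0.6,0,0,0,0],
  [0.6,0,0,0,0],
  [0.55,0,0,0,0],
  [0.55,0,0,20,0],
  [0.55,0,0,35,0],
  [0.55,0,0,35,0],
  [0.55,-30,8,20,0],
  [0.55,-40,10,0,0],
  [0.55,-40,10,0,0],
  [0.55,0,0,0,0],
  [0.55,0,0,0,0],
], grip_force=5)

```text
clock: 7.45
position: [0.4404, 0.1332, 0.155]
ee_rot: [-0.403, -3.115, -0.001]
force: [0.6, 0.2, 0.5]
width: 0.451
gripper_force: 0.0
```

```bash
python3 - <<'E'
from h import *
import pickle
cs={n:get_image(n) for n in("scene","top","wrist")}; pickle.dump(cs,open("c1.pkl","wb"))
print(observe()["position"])
t=cv2.resize(cs["top"]["image"][145:275,265:405],(400,371),interpolation=cv2.INTER_CUBIC)
s=cv2.resize(cs["scene"]["image"][185:295,290:400],(371,371),interpolation=cv2.INTER_CUBIC)
cv2.imwrite("pics/m3.png",np.hstack([t,s])[:,:,::-1])
E
```

```text
[0.44374258 0.13242669 0.15499085]
```

View pics/m3.png

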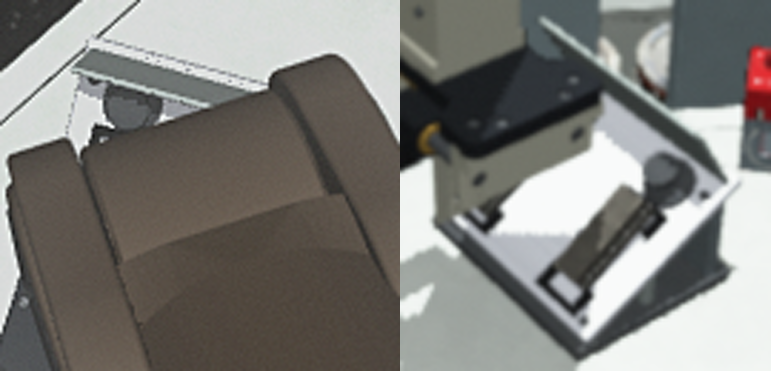

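In the scene half, the bar's upper end, at (628,190), may be riding on the upper frame. I'll move the arm out of the top view and measure.

>>> drive_tool([
  [0.55,-10,40,20,0],
  [0.55,-10,40,20,0],
  [0.55,-10,40,10,0],
  [0.55,-10,40,0,0],
  [0.55,-10,40,0,0],
  [0.55,-10,40,0,0],
  [0.55,0,0,0,0],
  [0.55,0,0,0,0],
])

```text
clock: 8.27
position: [0.3844, 0.3672, 0.2003]
ee_rot: [-0.401, -3.116, -0.0]
force: [0.2, -1.2, -0.2]
width: 0.449
gripper_force: 0.0
```

```bash
python3 - <<'E'
from h import *
import pickle
cs={n:get_image(n) for n in("scene","top","wrist")}; pickle.dump(cs,open("c1.pkl","wb"))
t=cv2.resize(cs["top"]["image"][165:270,285:390],(400,400),interpolation=cv2.INTER_CUBIC)
s=cv2.resize(cs["scene"]["image"][205:290,310:395],(400,400),interpolation=cv2.INTER_CUBIC)
cv2.imwrite("pics/m4.png",np.hstack([t,s])[:,:,::-1])
E
```

```text
(no output)
```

View pics/m4.png

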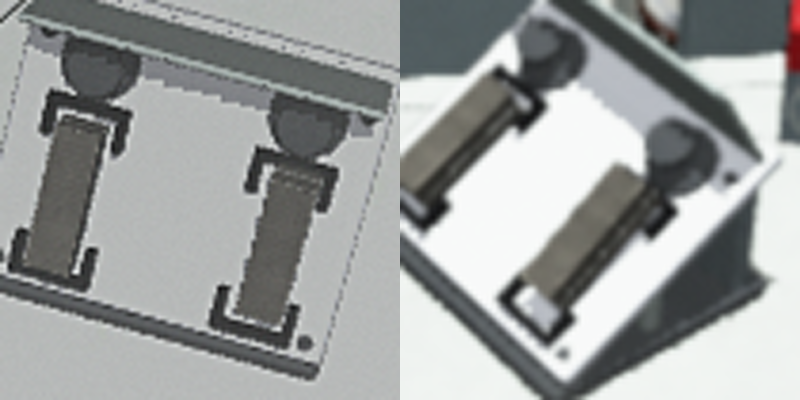

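```bash
python3 - <<'E'
from h import *
import pickle
cs=pickle.load(open("c1.pkl","rb"))
def tri(a,b):
    o1,d1=rays(cs["top"],a);o2,d2=rays(cs["scene"],b);d1=d1[0]/np.linalg.norm(d1);d2=d2[0]/np.linalg.norm(d2)
    s=np.linalg.lstsq(np.c_[d1,-d2],o2-o1,rcond=None)[0];p,q=o1+s[0]*d1,o2+s[1]*d2
    return (p+q)/2*1000,np.linalg.norm(p-q)*1000
k=105/400;T=lambda x,y:[285+(x+.5)*k-.5,165+(y+.5)*k-.5]
j=85/400;S=lambda x,y:[310+(x+.5)*j-.5,205+(y+.5)*j-.5]
up=np.array([.8365,-.2243,.5]);n=np.array([-.483,.129,.866]);y=np.array([.259,.966,0]);o=np.array([561,102.6,38.2])
for nm,a,b in [("UL",(272,168),(218,162)),("UR",(321,181),(250,178)),("LL",(236,315),(125,275)),("LR",(283,325),(160,300)),("done UL",(62,117),(90,75)),("done UR",(108,127),(122,92))]:
    p,e=tri(T(*a),S(*b)); d=p-o; print(nm,p.round(1),round(e,1),"nest u,y,n",np.round([d@up,d@y,d@n],1))
E
```

```text
UL [582.8 106.8  79.4] 4.0 nest u,y,n [37.9  9.7 25.7]
UR [576.6  86.7  85.2] 3.2 nest u,y,n [ 40.2 -11.3  31.1]
LL [529.3 117.8  45.6] 1.0 nest u,y,n [-26.3   6.4  23.7]
LR [526.   97.5  45.5] 2.3 nest u,y,n [-24.5 -14.   22.5]
done UL [604.9 194.2  70.3] 3.6 nest u,y,n [32.2 99.8 18.4]
done UR [601.2 174.1  72.4] 1.7 nest u,y,n [34.7 79.5 19.4]
```

The bar is shifted about 6 mm up-slope, with its upper end resting on the frame wall, about 8 mm too high. I'll grip it again lightly and drag it about 8 mm down the slope so it drops in.

>>> drive_tool([
  [0.55,20,-40,0,0],
  [0.55,20,-40,0,0],
  [0.55,20,-40,0,0],
  [0.55,30,-40,-10,0],
  [0.55,30,-40,-10,0],
  [0.55,30,-40,-20,0],
  [0.55,18,-22,-10,0],
  [0.55,0,0,0,0],
  [0.55,0,0,0,0],
  [0.55,0,0,0,0],
])

```text
clock: 9.25
position: [0.5305, 0.1336, 0.1592]
ee_rot: [-0.41, -3.114, -0.0]
force: [-0.2, 2.0, 0.6]
width: 0.451
gripper_force: 0.0
```

>>> drive_tool([
  [0.55,12,-15,0,0],
  [0.55,10.7,-14,0,0],
  [0.55,0,0,-20,0],
  [0.55,0,0,-20,0],
  [0.55,0,0,0,0],
  [0.55,0,0,0,0],
  [0.55,0,0,0,0],
])

```text
clock: 9.83
position: [0.5535, 0.1063, 0.1202]
ee_rot: [0.405, 3.115, 0.001]
force: [0.2, -0.4, 0.5]
width: 0.452
gripper_force: 0.0
```

>>> drive_tool([
  [0.55,0,-2,-20,0],
  [0.55,0,0,-20,0],
  [0.55,0,0,-20,0],
  [0.55,0,0,-12,0],
  [0.55,0,0,0,0],
  [0.55,0,0,0,0],
  [1,0,0,0,0],
  [1,0,0,0,0],
  [1,0,0,0,0],
  [1,0,0,0,0],
  [1,0,0,0,0],
  [1,0,0,0,0],
], grip_force=8)

```text
clock: 10.83
position: [0.5538, 0.1036, 0.0478]
ee_rot: [0.407, 3.114, 0.001]
force: [-1.7, 0.2, 6.3]
width: 0.219
gripper_force: 8.0
```

>>> drive_tool([
  [1,-1.7,0.45,-0.4,0],
  [1,-1.7,0.45,-0.8,0],
  [1,-1.7,0.45,-1,0],
  [1,-1.7,0.45,-1,0],
  [1,0,0,0,0],
  [1,0,0,0,0],
  [1,0,0,0,0],
], grip_force=8)

```text
clock: 11.42
position: [0.5463, 0.1052, 0.0437]
ee_rot: [-0.407, -3.115, 0.0]
force: [0.6, 0.1, -1.2]
width: 0.214
gripper_force: 8.0
```

>>> drive_tool([
  [0.75,0,0,0,0],
  [0.7,0,0,0,0],
  [0.6,0,0,0,0],
  [0.6,0,0,0,0],
  [0.6,0,0,0,0],
  [0.55,0,0,20,0],
  [0.55,0,0,30,0],
  [0.55,0,0,30,0],
  [0.55,0,0,25,0],
  [0.55,-20,25,10,0],
  [0.55,-20,30,0,0],
  [0.55,-20,30,0,0],
  [0.55,-20,30,0,0],
  [0.55,-20,30,0,0],
  [0.55,-10,30,0,0],
  [0.55,-10,30,0,0],
  [0.55,0,20,0,0],
  [0.55,0,0,0,0],
  [0.55,0,0,0,0],
])

```text
clock: 13.0
position: [0.4261, 0.3312, 0.1588]
ee_rot: [-0.403, -3.116, -0.0]
force: [0.0, -1.5, -0.3]
width: 0.452
gripper_force: 0.0
```

```bash
python3 - <<'E'
from h import *
import pickle
print(observe()["position"])
cs={n:get_image(n) for n in("scene","top","wrist")}; pickle.dump(cs,open("c2.pkl","wb"))
t=cv2.resize(cs["top"]["image"][165:270,285:390],(400,400),interpolation=cv2.INTER_CUBIC)
s=cv2.resize(cs["scene"]["image"][205:290,310:395],(400,400),interpolation=cv2.INTER_CUBIC)
cv2.imwrite("pics/m5.png",np.hstack([t,s])[:,:,::-1])
E
```

```text
[0.42612815 0.33124085 0.15879531]
```

View pics/m5.png

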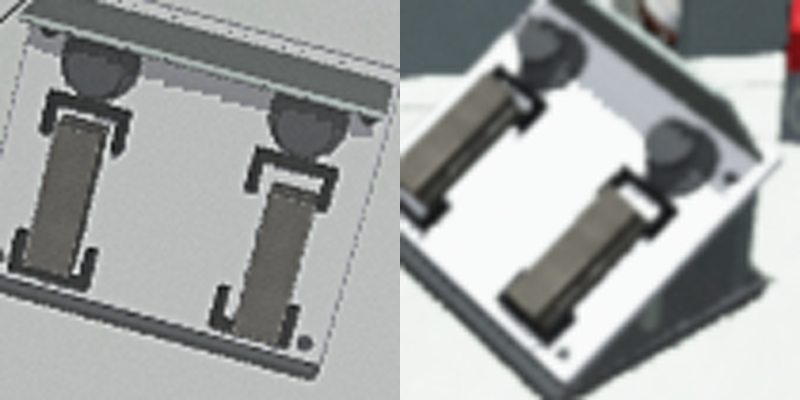

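The bar went slightly too far: its lower end now covers the lower frame wall, at (258,335) in the top half. I'll measure the overshoot from these corners; from here on I work from numbers only, as the picture views are used up.

```bash
cat >> h.py <<'E'
import pickle
up=np.array([.8365,-.2243,.5]);nn=np.array([-.483,.129,.866]);yy=np.array([.259,.966,0]);oo=np.array([561,102.6,38.2])
def tri(cs,a,b):
    o1,d1=rays(cs["top"],a);o2,d2=rays(cs["scene"],b);d1=d1[0]/np.linalg.norm(d1);d2=d2[0]/np.linalg.norm(d2)
    s=np.linalg.lstsq(np.c_[d1,-d2],o2-o1,rcond=None)[0];p,q=o1+s[0]*d1,o2+s[1]*d2
    return (p+q)/2*1000,np.linalg.norm(p-q)*1000
def nest(p): d=p-oo; return np.round([d@up,d@yy,d@nn],1)
def inimg(c,u,y,n): return proj(c,(oo+u*up+y*yy+n*nn)/1000)[0]
E
python3 - <<'E'
from h import *
cs=pickle.load(open("c2.pkl","rb"))
k=105/400;T=lambda x,y:[285+(x+.5)*k-.5,165+(y+.5)*k-.5]
j=85/400;S=lambda x,y:[310+(x+.5)*j-.5,205+(y+.5)*j-.5]
for nm,a,b in [("UL",(274,184),(208,190)),("UR",(321,197),(238,208)),("LL",(234,330),(105,295)),("LR",(283,342),(142,320)),("done UL",(62,117),(90,75)),("done UR",(108,127),(122,92)),
 ("head R lo edge",(300,157),(275,190))]:
    p,e=tri(cs,T(*a),S(*b)); print(nm,p.round(1),round(e,1),nest(p))
# warp slope planes at n=20 to metric maps, bar extents by brown-grey mask along u
for nm in("top","scene"):
    c=cs[nm]
    for y0 in(0,90):
      for n in(20,):
        row=[]
        for u in range(-48,49,3):
            px=[inimg(c,u,y0+dy,n) for dy in(-6,-3,0,3,6)]
            row.append(int(np.mean([cv2.getRectSubPix(np.ascontiguousarray(c["image"]),(1,1),tuple(map(float,q)))[0,0].mean() for q in px])))
        print(nm,y0,row)
E
```

```text
UL [578.1 106.4  67.5] 6.7 [28.1  8.1 17.6]
UR [572.1  86.9  72. ] 6.3 [ 29.7 -12.3  21.9]
LL [522.4 120.   38.3] 3.8 [-36.2   6.8  21. ]
LR [518.4  98.5  39.5] 1.7 [-34.1 -15.   21.2]
done UL [604.9 194.2  70.3] 3.6 [32.2 99.8 18.4]
done UR [601.2 174.1  72.4] 1.7 [34.7 79.5 19.4]
head R lo edge [595.9  91.   62.1] 5.8 [43.7 -2.2  2.4]
top 0 [171, 80, 96, 150, 100, 96, 98, 98, 99, 96, 97, 100, 96, 96, 96, 94, 93, 93, 95, 96, 95, 92, 94, 93, 95, 97, 84, 116, 195, 134, 61, 65, 81]
top 90 [121, 84, 89, 172, 66, 71, 96, 96, 96, 96, 96, 98, 98, 95, 94, 93, 93, 93, 94, 95, 93, 94, 93, 92, 93, 94, 94, 76, 109, 96, 57, 77, 79]
scene 0 [168, 228, 120, 36, 88, 116, 117, 116, 116, 119, 122, 120, 116, 115, 115, 112, 109, 111, 116, 116, 112, 110, 113, 113, 115, 165, 191, 116, 50, 110, 121, 85, 76]
scene 90 [194, 204, 88, 72, 112, 95, 107, 112, 113, 112, 114, 116, 116, 111, 110, 109, 105, 102, 103, 108, 109, 106, 103, 105, 105, 101, 97, 70, 68, 141, 134, 96, 78]
```

The bar now lies flat in the nest: top face at n ≈ 20 mm, about 3–4 mm down-slope, against the lower wall. That is within tolerance. Next I check the guard's top edge before pressing.

```bash
python3 - <<'E'
from h import *
cs=pickle.load(open("c2.pkl","rb"))
for a,b in [((385.6,196.6),(385.4,238)),((291,169),(331.6,190.4))]:
    p,e=tri(cs,a,b); print(p.round(1),round(e,1),nest(p))
for q in [(78,-30,56),(78,120,56),(46,0,20),(58,12,20),(58,-12,20)]: print(q,inimg(cs["top"],*q).round(1),inimg(cs["scene"],*q).round(1))
# head (dark) extents in scene
im=cs["scene"]["image"].max(2); print(im[228:250:2,360:386:2])
E
```

```text
[603.7  57.9  92.7] 6.6 [ 73.  -32.1  20.8]
[629.3 206.8 129.2] 2.7 [ 79.3 118.3  59.3]
(78, -30, 56) [385.6 197. ] [379.3 227.1]
(78, 120, 56) [289.6 169.7] [332.  191.2]
(46, 0, 20) [362.8 205.6] [363.8 239.8]
(58, 12, 20) [357.4 196.3] [364.1 232.5]
(58, -12, 20) [372.2 200.6] [371.9 238.7]
[[195 198 197 194 193 178  97  59  58  61 114 236 245]
 [195 194 182 127 110 149 180 132  66  59  67 183 244]
 [205 175 112 101  85  65  90 130 148  73  59  88 221]
 [245 131 103 105 102  87  65  63 131 174  96  64 137]
 [249 128 102 104 105 102  64  63  73 179 185 121  82]
 [249 146  96 100  96  68  57  64  66 160 195 191 151]
 [247 130  56  54  49  54  64  64  75 183 191 195 200]
 [114  96  54  56  57  65  98  76 128 156  84 184 244]
 [ 64  37  46  54  67  91  94 179 201 182 192 243 235]
 [193  99  33  64 112 151 232 249 246 231 249 237 136]
 [238 227 133  38 168 249 250 250 250 250 239 138  79]]
```

>>> drive_tool([
  [1,20,-25,0,0],
  [1,20,-25,0,0],
  [1,20,-25,0,0],
  [1,20,-25,0,0],
  [1,20,-25,0,0],
  [1,15,-25,0,0],
  [1,15,-25,0,0],
  [1,10,-25,0,0],
  [1,10,-25,0,0],
  [1,6,-10,0,0],
  [1,0,0,0,0],
  [1,0,0,0,0],
  [1,0,0,0,0],
], grip_force=10)

```text
clock: 14.23
position: [0.582, 0.0963, 0.1588]
ee_rot: [-0.406, -3.115, -0.001]
force: [-0.4, 0.9, 0.3]
width: 0.003
gripper_force: 0.0
```

>>> drive_tool([
  [1,2.5,-0.4,-15,0],
  [1,2.5,-0.4,-15,0],
  [1,0,0,-15,0],
  [1,0,0,-10,0],
  [1,0,0,-8,0],
  [1,0,0,0,0],
  [1,0,0,0,0],
  [1,0,0,0,0],
])

```text
clock: 14.9
position: [0.5873, 0.0949, 0.0963]
ee_rot: [-0.406, -3.115, -0.001]
force: [-2.1, 0.6, -0.8]
width: 0.007
gripper_force: 0.9
```

>>> drive_tool([
  [1,0,0,-2,0],
  [1,0,0,-2,0],
  [1,0,0,-2,0],
  [1,0,0,-2,0],
  [1,0,0,-2,0],
  [1,0,0,0,0],
  [1,0,0,0,0],
  [1,0,0,0,0],
])

```text
clock: 15.57
position: [0.5874, 0.0946, 0.0858]
ee_rot: [-0.407, -3.115, -0.0]
force: [-4.8, 1.3, 2.3]
width: 0.005
gripper_force: 3.5
```

The sideways force (-4.8, 1.3) shows a light touch on the guard edge. This fixes the guard position, so I back off about 1.5 mm and press down.

>>> drive_tool([
  [1,-1.5,0.4,0,0],
  [1,0,0,-2,0],
  [1,0,0,-2,0],
  [1,0,0,-1,0],
  [1,0,0,0,0],
  [1,0,0,0,0],
  [1,0,0,0,0],
])

```text
clock: 16.15
position: [0.5865, 0.0947, 0.0811]
ee_rot: [0.407, 3.114, 0.0]
force: [0.6, -0.4, 4.9]
width: 0.006
gripper_force: 1.9
```

>>> drive_tool([
  [1,0,0,-1,0],
  [1,0,0,-1,0],
  [1,0,0,-1,0],
  [1,0,0,0,0],
  [1,0,0,0,0],
  [1,0,0,0,0],
])

```text
clock: 16.65
position: [0.5864, 0.0947, 0.0782]
ee_rot: [0.407, 3.114, 0.0]
force: [0.3, -0.6, 7.1]
width: 0.005
gripper_force: 2.5
```

>>> drive_tool([
  [1,0,0,-1,0],
  [1,0,0,0,0],
  [1,0,0,0,0],
  [1,0,0,0,0],
])

```text
clock: 16.98
position: [0.5867, 0.0947, 0.0775]
ee_rot: [0.407, 3.114, 0.001]
force: [0.9, -0.7, 7.9]
width: 0.011
gripper_force: 3.3
```

>>> drive_tool([
  [1,0,0,-1,0],
  [1,0,0,0,0],
  [1,0,0,0,0],
  [1,0,0,0,0],
])

```text
clock: 17.32
position: [0.5869, 0.0947, 0.0771]
ee_rot: [0.407, 3.113, 0.001]
force: [-1.9, -0.3, 14.0]
width: 0.003
gripper_force: 6.3
```

>>> drive_tool([
  [1,0,0,-1,0],
  [1,0,0,0,0],
  [1,0,0,0,0],
  [1,0,0,0,0],
])

```text
clock: 17.65
position: [0.587, 0.0947, 0.0767]
ee_rot: [0.407, 3.113, 0.001]
force: [-3.7, -0.9, 19.7]
width: 0.003
gripper_force: 9.7
```

The force climbs steeply below z ≈ 77.5 mm after about 9 mm of vertical travel. This is what the stop should give, so I release and retreat.

>>> drive_tool([
  [1,-0.5,0,4,0],
  [1,-1,0,8,0],
  [1,-1,0,15,0],
  [1,-1,0,30,0],
  [1,0,0,30,0],
  [1,-20,25,10,0],
  [1,-20,30,0,0],
  [1,-20,30,0,0],
  [1,-20,30,0,0],
  [1,-20,30,0,0],
  [1,-20,30,0,0],
  [1,-20,30,0,0],
  [1,-10,30,0,0],
  [1,0,10,0,0],
  [1,0,0,0,0],
  [1,0,0,0,0],
  [1,0,0,0,0],
])

```text
clock: 19.07
position: [0.4331, 0.338, 0.1716]
ee_rot: [-0.41, -3.115, 0.002]
force: [-0.6, -0.1, -0.4]
width: 0.004
gripper_force: 0.0
```

```bash
python3 - <<'E'
from h import *
o=observe(); print(o["position"],o["force"])
a=pickle.load(open("c2.pkl","rb"))
for n,(x0,y0,x1,y1) in {"top":(285,165,390,270),"scene":(330,205,395,290)}.items():
    c=get_image(n); d=cv2.absdiff(c["image"],a[n]["image"])[y0:y1,x0:x1].max(2)
    print(n,(d>40).sum(), [ (int(x)+x0,int(y)+y0,int(d[y,x])) for y,x in np.argwhere(d>40)[:25]])
E
```

```text
[0.43312449 0.33798694 0.17162287] [-0.55538691 -0.06935161 -0.36569404]
top 0 []
scene 0 []
```

```bash
python3 -c "
from cell import arm
print(arm.sign_off())"
```

```text
the job is handed in; nothing more can be done
None
```

I handed the job in at about 19 s: the loose bar measures as lying flat in the right nest, that nest's plunger was pressed to its stop (judged from the force, not seen) and is back up, and pictures before and after the press show no change around the stand, but no verdict came back.

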